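Release the red tea ball from the two-lane dispenser

ROBOT

A 7-joint arm with a two-finger parallel gripper is mounted at the origin on the work surface. World frame = base frame: x ahead of the robot, y to its left, z up, the work surface at z = 0. Lengths are in m, angles in rad, forces in N, time in s.
With the tool pointing down it reaches from about 0.4 to 0.875 m from the base axis. Payload 19.3 kg.
Tool frame: the origin (TCP) lies at the very end of the fingers, on their centre line; the grasp point (between the pads) lies 19 mm behind it; z points along the fingers, y is the line along which they close (so a half turn about z gives the same grasp; the last joint's range is limited). The gripper opens to 85 mm and grips with 20 to 120 N. Pads are 22 mm wide; open, the fingers measure 114 mm over their backs; the gripper's body (76 mm by 85 mm) begins 54 mm behind the grasp point. The pads swing forward as they close: fully open they stand 13 mm farther back than shut.
Start: joints at [-1.341, 0.521, -0.036, 1.599, 0.021, 1.021, -0.113], TCP at [0.185, 0.597, 0.231] pointing down, gripper open.
Joint ranges: [-2.91, 2.91], [-0.3, 2.13], [-1.5, 1.42], [0.17, 2.43], [-1.26, 4.41], [0.16, 1.93], [-2.52, 2.52]. Speed limits (rad/s): [1.89, 1.89, 2.39, 2.39, 3.01, 3.01, 3.01].

INTERFACE

Orientations are given as [roll, pitch, yaw] about the fixed x, y, z axes, in that order (R = Rz(yaw) Ry(pitch) Rx(roll)).
In Python, from workcell import bot gives the robot as it stands.
- The arm moves only by the tool servo_tool, never from a script. Its argument "plan" is a list of rows, each a list of 7 numbers: the finger opening in cm, from 0 to 8.54, then the shift along the tool's x, y, z in cm, then the turn, a rotation vector about the tool's x, y, z in degrees. In form: [[fingers, x, y, z, wx, wy, wz], ...]. A call has 1 to 10 rows; each row is the pose to reach, as a shift and turn from the pose commanded when the call began, along the tool's axes at that moment; what a row does not reach only later rows make up. A row lasts 1/10 s, in which the tool goes at most 50 mm and 8.59 degrees, less where a joint would pass 70% of its speed; a pose out of reach is approached as far as the arm can. A call with a gripper value outside its range is refused whole. The fingers move at their own pace and stop on an object; "force" is the grip in N (left out, the last holds). Time passes only in rows, so rows that repeat a pose let the fingers close. It gives the time, the measured TCP pose, the force, the opening and the grip force at its end, in the units of the state.
- bot.observe(): the state, without advancing time (a new reading comes with each control period).
- bot.grab_frame(name): name is "scene" or "side" or "wrist"; returns a dict with "frame" (480x640x3 uint8, blue, green, red), "mtx" (3x3 intrinsics, pixels), "k1" (the pictures are not rectified: a ray, as slopes to the right and down, at radius r is drawn at 1 + k1 r^2 times it, then the intrinsics apply), "R" (3x3) and "t" (3): a world point X has camera coordinates R X + t; the wrist camera has in their place "T_tool_cam" (4x4, takes a point from camera to tool coordinates, whose origin is the TCP and whose axes are the flange's). Camera axes: x right, y down, z forward; pixel columns grow to the right and rows downward; lengths in m; the calibration is good to about 2 mm. A picture is of the moment at which its call begins: read the wrist's pose just before it. There is no depth.
- bot.job_done(): hands the job in; it is judged then, once.
The state is a dict: "clock": time; "qpos": joint angles; "qd": joint speeds; "joint_efforts": joint torques, N m; "position": TCP position; "tool_rot": TCP orientation; "force": force on the tool from outside, world axes, zero at the start; "moment": the same for the moment, N m; "grip_width": finger opening in m; "finger_force": force on a finger pad.
Only numpy, scipy, OpenCV 4.12 (cv2) and the standard library are available. Lean on these libraries where they do the work, as an engineer would, in place of code of your own. Each camera call takes 0.05 s, during which the arm holds its last target. There are 200 camera calls.

TASK

Let the red tea ball out of the dispenser: with a fingertip, press down the black paddle of the lever beside its lane so that the far end lifts the gate, keep it down until the ball has rolled into the steel tray, then let the lever come back up so the gate is shut again. The green tea ball must stay behind its own gate. Do not touch either ball with the hand, and leave the canister, cruet, scoop and pan lid where they are.

Things in the scene. Friction and masses are not known exactly. Their poses are not given: they have to be found in the camera images.
- dispenser: Fixed wooden two-lane dispenser, base 280 x 240 mm. Origin on the table under the lever pivots, midway between lanes; x runs down the lanes from paddles to tray, y to the left lane, z up. Turned up to 25 degrees. Lanes at y = +55 (left), -55 mm (right), 44 mm wide inside, x -55 to 130, walls to z 60 (back 82) mm, floors sloping down to +x. Pivot posts at x 0, y +-104, z up to 110 mm.
- paddle_left (a point): Centre of the top face of the left lever's black paddle, 44 mm along x, 40 mm along y. At rest level, 105 mm above the table, at x -135, y +70 mm in the dispenser's frame; moves and tilts with the lever. The steel lever runs along x at y +92 mm, pivots at x 0, z 95 mm; its far end (x 85 mm) carries the steel gate plate across the left lane, in front of the ball.
- paddle_right (a point): Same for the right lever, mirrored: paddle at x -135, y -70 mm in the dispenser's frame; its gate closes the right lane.
- lever_left (a joint): Left lever's angle, rad: 0 at rest (paddle up, gate shut), grows as the paddle is pressed; stop at 0.45, paddle centre about 59 mm lower. The ball is freed at about 0.3. A spring returns it to 0: about 2.5 N on the paddle starts it, about 5 N holds it at the stop.
- lever_right (a joint): Angle of the right lever, same meaning, for the right lane.
- tea_red_center (a point): Centre of the red enamelled tea ball, 36 mm across, 40 to 85 g. It starts in one of the two lanes (either), resting on the sloping floor against the gate, its centre about 62 mm above the table. The steel tray at the foot of both lanes is open above, x 130 to 250, y -100 to 100 mm in the dispenser frame, floor 6 mm and walls 54 mm above the table; a freed ball rolls into it by itself.
- tea_green_center (a point): Centre of the green enamelled tea ball, same size, in the other lane.
- canister: Loose round steel canister with lid, 80 mm across, 105 mm high over its knob; origin at the centre of its underside. Bystander.
- cruet: Loose small amber-glass cruet with cork, 60 mm across, 113 mm high; origin at the centre of its underside. Bystander.
- scoop: Loose red plastic scoop, 145 mm long and 46 mm wide, up to 26 mm high, bowl towards its +x; origin on its underside at the back of the bowl. Bystander.
- pan_lid: Loose stainless tea-saucepan lid lying flat, 130 mm across, 39 mm high over its black knob; origin at the centre of its underside. Bystander.

How it is judged:
On the way, in this order (a step that is already met when the one before it is completed fails the run):
1. a lever is rocked by pressing its paddle (value of joint any of lever_left, lever_right above 0.12 rad), for 0.05 s.
2. the red tea ball is in the tray (x of tea_red_center in the frame of dispenser between 0.135 and 0.25 m and y of tea_red_center in the frame of dispenser between -0.1 and 0.1 m and z of tea_red_center in the frame of dispenser below 0.045 m), for 0.2 s.
At the end, for the whole second after the job is handed in: The red tea ball lies in the steel tray, nearly at rest (under 0.1 m/s); both levers are back up within 0.05 rad, gates shut; the green tea ball is still in its lane behind its gate (all of step 2 and linear speed of tea_red below 0.1 m/s and value of joint each of lever_left, lever_right below 0.05 rad and x of tea_green_center in the frame of dispenser below 0.08 m and z of tea_green_center in the frame of dispenser above 0.05 m); the robot touches nothing.
It fails at once if the green tea ball gets past its gate (x of tea_green_center in the frame of dispenser above 0.09 m).
It fails at once if a tea ball is touched by the fingers or arm (contact force between any of the fingers, the arm and tea_red above 0.3 N or contact force between any of the fingers, the arm and tea_green above 0.3 N).
It fails at once if a tea ball is lifted (z of any of tea_red_center, tea_green_center in the frame of dispenser above 0.09 m).
It fails at once if a bystander is shifted or lifted by more than 30 mm (distance of any of canister, cruet, scoop, pan_lid from where it was at the start of the episode above 0.03 m).
It fails at once if a bystander is tipped over (angle between any of canister, cruet, scoop, pan_lid's own z axis and vertical above 0.5 rad).
It also fails if it takes over 32 s, if anything falls off the work surface, if the arm or the gripper's body presses on something with over 40 N, if the wrist force passes 120 N, or if a joint passes its speed limit or range.

## Working session

There is one attempt and no reset: what is moved stays moved. The work goes in short steps, Python scripts to look and compute and a tool call to move; the robot and the scene stay as the last step left them, time stands still between calls to the robot, and variables do not carry over. Pictures are saved under pics/ and viewed, at most 10 in all, crops included, and the job is handed in when it is done.

Besides the shell and the picture viewer there is one more tool, called after "Call:" by a JSON object that holds its "op" and its "data", one argument or row to a line. servo_tool: Moves the arm, as the interface text tells. Its arguments: {"type":"object","properties":{"plan":{"type":"array","items":{"type":"array","items":{"type":"number"}}},"force":{"type":"number"}},"required":["plan"]}

```bash
mkdir -p pics; cat > h.py <<'E'
import numpy as np, cv2
from workcell import bot
def ray(f,px):
    d=cv2.undistortPoints(np.array([[px]],float),f["mtx"],np.array([f["k1"],0,0,0,0.]))[0,0] 
    # exact for forward model 1+k1 r^2
    R=np.array(f["R"]);t=np.array(f["t"])
    return -R.T@t, R.T@np.array([d[0],d[1],1.])
def onz(f,px,z):
    o,d=ray(f,px); return o+d*(z-o[2])/d[2]
def proj(f,X):
    c=np.array(f["R"])@X+np.array(f["t"]); s=c[:2]/c[2]; s=s*(1+f["k1"]*(s@s)); return (np.array(f["mtx"])@np.r_[s,1])[:2]
E
python3 - <<'E'
from h import *
import pickle
print(bot.observe())
for n in("scene","side"):
    f=bot.grab_frame(n); f["mtx"]=np.array(f["mtx"],float); cv2.imwrite(f"pics/{n}.png",f["frame"]); pickle.dump(f,open(n+".pkl","wb"))
    print(n,-np.array(f["R"]).T@np.array(f["t"]),f["k1"])
E
```

```text
{'clock': 0.0, 'qpos': array([-1.34119382,  0.52202303, -0.0363431 ,  1.60000877,  0.0212046 ,
        1.02110315, -0.11278049]), 'qd': array([ 0.0001899 ,  0.00021283, -0.00143574,  0.002056  , -0.00039919,
        0.00020708,  0.00039397]), 'joint_efforts': array([-1.27055573e-03, -9.27117991e+01,  1.98065557e+00, -3.69928372e+01,
        1.79522258e-02,  8.31164012e-03,  2.53369294e-06]), 'position': array([0.18450919, 0.59678509, 0.23071967]), 'tool_rot': array([-3.14043824e+00,  7.91383055e-05,  2.84181577e+00]), 'force': array([-0.45173356, -0.38454558, -0.3261633 ]), 'moment': array([-0.00202102, -0.01041738,  0.03602389]), 'finger_force': 0.0, 'grip_width': 0.08550644424997317}
scene [1.11688966 0.30268334 0.76430867] -0.1672578362254716
side [0.55106805 0.74566321 0.76540995] -0.07095471624063507
```

View pics/scene.png

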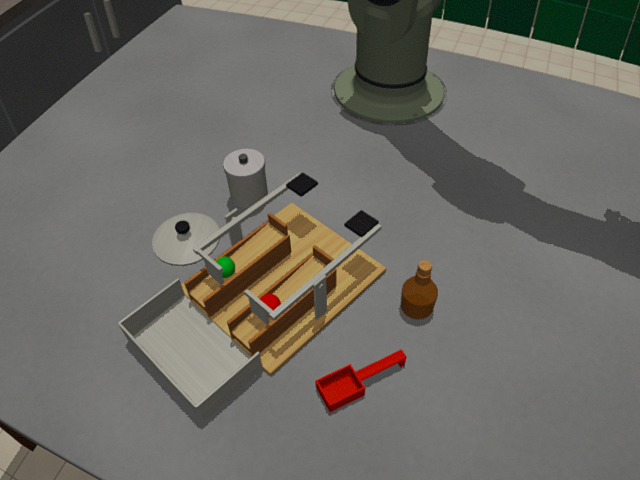

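View pics/side.png

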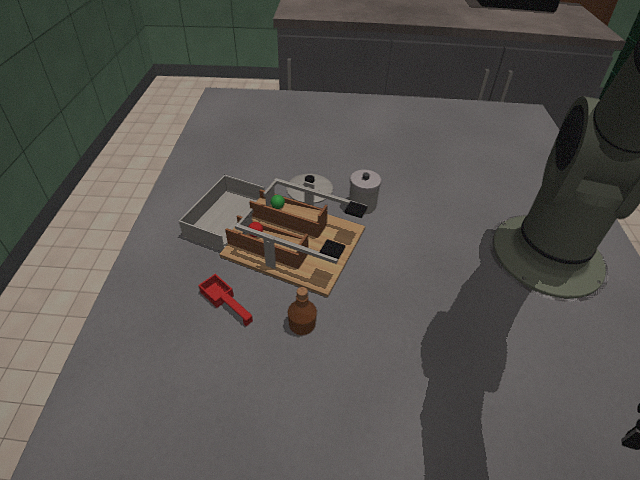

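The scene view shows the red ball (270,302) in the lane on the image right, which is the dispenser's left lane. Its paddle is at (361,223), and the other paddle is at (302,184). In the side view the same paddles are at (333,249) and (356,209). The cruet is at (420,295) in the scene view.

```bash
cat > m.py <<'E'
from h import *
import pickle
F={n:pickle.load(open(n+".pkl","rb")) for n in("scene","side")}
def blob(n,c,r,mask):
    x,y=c; m=np.zeros_like(mask); m[y-r:y+r,x-r:x+r]=mask[y-r:y+r,x-r:x+r]
    M=cv2.moments(m,True); return (M["m10"]/M["m00"],M["m01"]/M["m00"]),M["m00"]
def tri(a,b):
    (o1,d1),(o2,d2)=a,b
    s=np.linalg.lstsq(np.c_[d1,-d2],o2-o1,rcond=None)[0]
    p,q=o1+s[0]*d1,o2+s[1]*d2; return (p+q)/2,np.linalg.norm(p-q)
dark={n:(F[n]["frame"].max(2)<50).astype(np.uint8) for n in F}
P={}
for k,a,b in(("L",(361,223),(333,249)),("R",(302,184),(356,209))):
    (p,A),(q,B)=blob("scene",a,18,dark["scene"]),blob("side",b,13,dark["side"])
    P[k]=onz(F["scene"],p,.105)
    print(k,p,A,q,B,onz(F["scene"],p,.105),onz(F["side"],q,.105),tri(ray(F["scene"],p),ray(F["side"],q)))
v=P["L"]-P["R"]; y=v/np.linalg.norm(v); x=np.array([y[1],-y[0],0])
print("span",np.linalg.norm(v),"yaw deg",np.degrees(np.arctan2(x[1],x[0])))
print("origin",(P["L"]+P["R"])/2+.135*x)
print("cruet",onz(F["scene"],(424,267),.11),"canister",onz(F["scene"],(243,158),.1),"redball",onz(F["scene"],(270,302),.07))
s=bot.observe(); print(s["position"],s["tool_rot"])
E
python3 m.py
```

```text
L (360.8475991649269, 223.28601252609604) 479.0 (332.1750841750842, 248.79124579124579) 297.0 [0.54141619 0.117873   0.105     ] [0.53771993 0.12071427 0.105     ] (array([0.53764007, 0.11665354, 0.10069059]), np.float64(2.8821922847156603e-05))
R (301.6109725685786, 184.15960099750623) 401.0 (355.38, 209.024) 250.0 [ 0.49140512 -0.01125128  0.105     ] [ 0.48788041 -0.00941943  0.105     ] (array([ 0.48766686, -0.01321829,  0.10136477]), np.float64(0.0005257435164592688))
span 0.13847089147463507 yaw deg -21.17186100534999
origin [0.64229833 0.00455336 0.105     ]
cruet [0.5955069  0.24022162 0.11      ] canister [ 0.46082711 -0.14617384  0.1       ] redball [0.71740994 0.03348514 0.07      ]
[0.18450835 0.59682377 0.23077741] [-3.14053478e+00  4.80718894e-05  2.84181524e+00]
```

Call:
{"op": "servo_tool", "data": {
  "plan": [
    [0,-48,-35.3,0,0,0,-4],
    [0,-48,-35.3,0,0,0,-4],
    [0,-48,-35.3,0,0,0,-4],
    [0,-48,-35.3,0,0,0,-4],
    [0,-48,-35.3,0,0,0,-4],
    [0,-48,-35.3,0,0,0,-4],
    [0,-48,-35.3,0,0,0,-4],
    [0,-48,-35.3,0,0,0,-4],
    [0,-48,-35.3,0,0,0,-4],
    [0,-48,-35.3,0,0,0,-4]
  ]
}}

```text
clock: 1.1
position: [0.4827, 0.1933, 0.2313]
tool_rot: [-3.142, -0.0, 2.912]
force: [0.4, 1.9, -0.2]
grip_width: -0.0003
finger_force: 0.0
```

Call:
{"op": "servo_tool", "data": {
  "plan": [
    [0,-3.6,-3,0,0,0,4],
    [0,-7.2,-6,1,0,0,8],
    [0,-7.2,-6,5,0,0,8],
    [0,-7.2,-6,8,0,0,8],
    [0,-7.2,-6,8,0,0,8],
    [0,-7.2,-6,8,0,0,8]
  ]
}}

```text
clock: 1.7
position: [0.5384, 0.1204, 0.1518]
tool_rot: [-3.141, -0.0, 2.772]
force: [0.0, -0.0, 1.0]
grip_width: -0.0001
finger_force: 0.0
```

```bash
python3 - <<'E'
from h import *
s=bot.observe();print(s["position"],s["tool_rot"],s["force"])
f=bot.grab_frame("side");a=f["frame"];cv2.imwrite("pics/a.png",cv2.resize(a[150:350,170:430],None,fx=3,fy=3)[:600,:780])
E
```

```text
[0.53835962 0.12039796 0.15176863] [-3.14111841e+00 -4.83311350e-04  2.77217360e+00] [ 0.02061107 -0.00267548  0.97547711]
```

View pics/a.png

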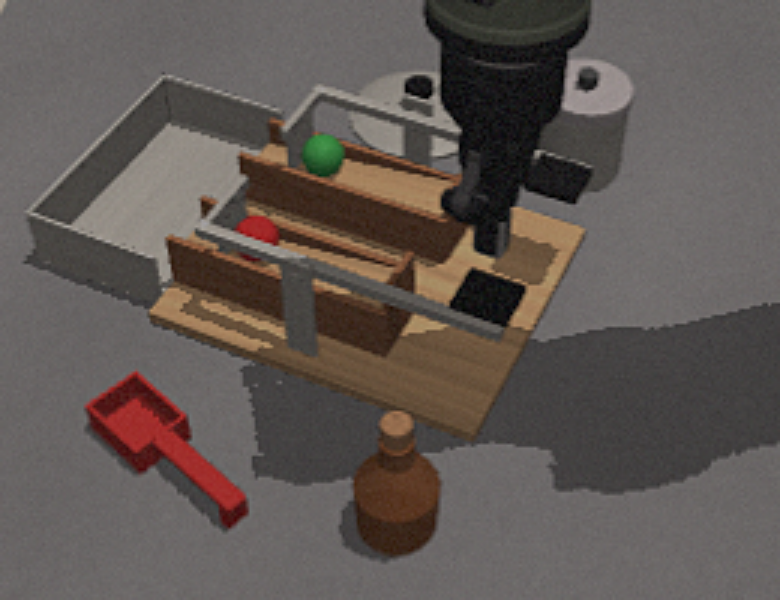

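The fingertip (490,245 in the crop) hangs straight above the left paddle (487,297), so I'll press now.

Call:
{"op": "servo_tool", "data": {
  "plan": [
    [0,0,0,2.5,0,0,0],
    [0,0,0,4.5,0,0,0],
    [0,0,0,6,0,0,0],
    [0,-0.3,0,7.5,0,0,0],
    [0,-0.5,0,9,0,0,0],
    [0,-0.7,0,10,0,0,0],
    [0,-0.7,0,10,0,0,0],
    [0,-0.7,0,10,0,0,0],
    [0,-0.7,0,10,0,0,0],
    [0,-0.7,0,10,0,0,0]
  ]
}}

```text
clock: 2.75
position: [0.5449, 0.1179, 0.0518]
tool_rot: [3.141, 0.0, 2.772]
force: [-1.4, 1.4, 3.9]
grip_width: 0.0002
finger_force: 2.2
```

```bash
python3 - <<'E'
from h import *
f=bot.grab_frame("side");a=f["frame"];cv2.imwrite("pics/b.png",cv2.resize(a[150:350,170:430],None,fx=3,fy=3)[:600,:780])
E
```

```text
(no output)
```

View pics/b.png

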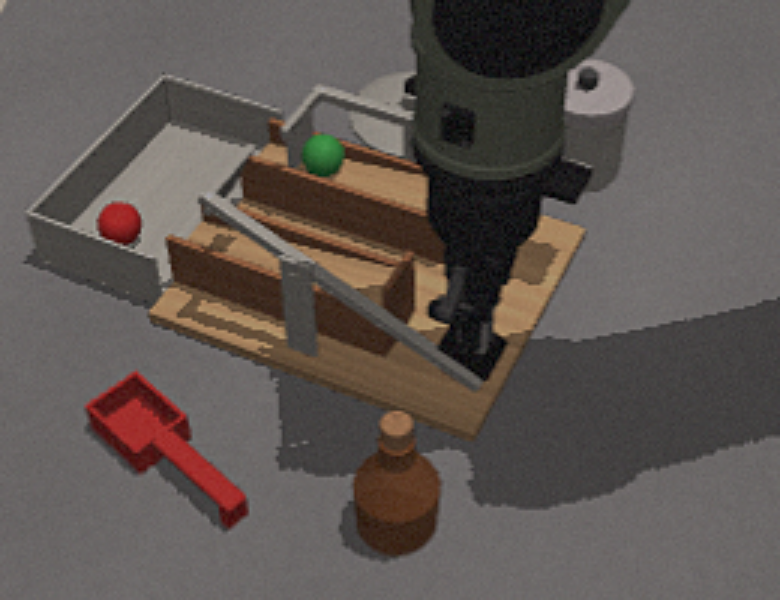

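The red ball is already in the tray (120,222) and the green one is behind its shut gate (322,155). I'll hold briefly, then raise the lever gently along the same path.

Call:
{"op": "servo_tool", "data": {
  "plan": [
    [0,0,0,0,0,0,0],
    [0,0,0,0,0,0,0],
    [0,0,0,0,0,0,0],
    [0,0.2,0,-1,0,0,0],
    [0,0.4,0,-2.5,0,0,0],
    [0,0.7,0,-4,0,0,0],
    [0,0.7,0,-5.3,0,0,0],
    [0,0.7,0,-8,0,0,0],
    [0,0.7,0,-12,0,0,0],
    [0,0.7,0,-16,0,0,0]
  ]
}}

```text
clock: 3.8
position: [0.5381, 0.12, 0.2136]
tool_rot: [-3.141, 0.0, 2.772]
force: [0.4, 0.6, 1.1]
grip_width: 0.0
finger_force: 0.0
```

Call:
{"op": "servo_tool", "data": {
  "plan": [
    [0,0,0,-3,0,0,0],
    [0,0,0,-3,0,0,0],
    [0,0,0,-3,0,0,0],
    [0,0,0,-3,0,0,0],
    [0,0,0,-3,0,0,0],
    [0,0,0,-3,0,0,0],
    [0,0,0,-3,0,0,0],
    [0,0,0,-3,0,0,0],
    [0,0,0,-3,0,0,0],
    [0,0,0,-3,0,0,0]
  ]
}}

```text
clock: 4.8
position: [0.5384, 0.1203, 0.2413]
tool_rot: [-3.142, -0.0, 2.772]
force: [-0.1, -0.4, 0.7]
grip_width: -0.0002
finger_force: 0.0
```

```bash
python3 - <<'E'
from h import *
for i in (1,2):
    f=bot.grab_frame("side");a=f["frame"].astype(int)[150:350,150:430]
    m=((a[...,2]>120)&(a[...,1]<50)&(a[...,0]<50)).astype(np.uint8);m[:,90:]=0;m[120:]=0
    M=cv2.moments(m,True);print(M["m10"]/M["m00"],M["m01"]/M["m00"])
cv2.imwrite("pics/c.png",cv2.resize(f["frame"][150:350,170:430],None,fx=3,fy=3))
E
```

```text
48.24242424242424 68.51515151515152
48.29 68.55
```

View pics/c.png

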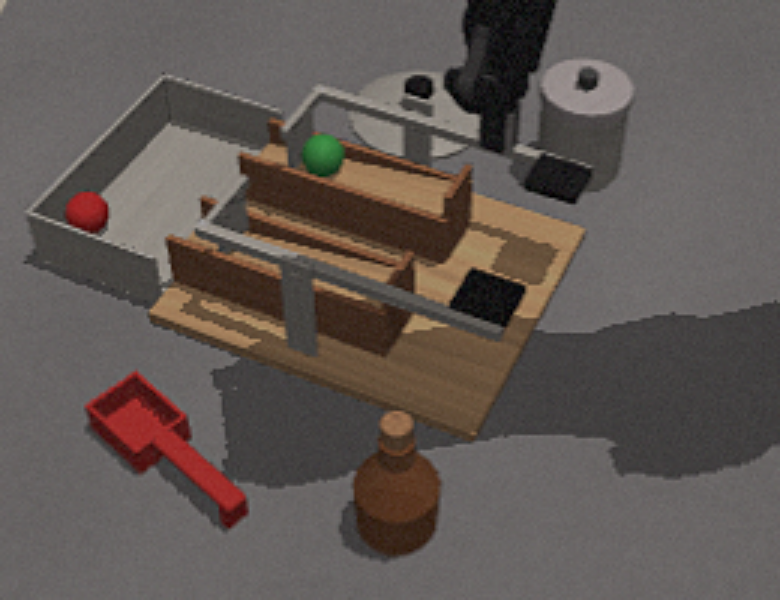

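The red ball is at rest in the tray (87,212), both levers are back up, the green ball is still in its lane, and the hand is clear of everything.

```bash
python3 -c "
from workcell import bot
print(bot.job_done())"
```

```text
the job is handed in; nothing more can be done
None
```

The job is handed in (no verdict came back): the last picture showed the red tea ball at rest in the tray, both gates shut, the green ball still behind its gate, and the bystanders undisturbed.

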